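# Load the lampholder test panel and set its selector

## Task

Lift every lampholder base out of the moulding tray and set each in a bay of its own on the white panel, lying flat and slid fully home against both the back fence and the bay's side stop. Once all are home, turn the selector clockwise from off by exactly one click for each base on the panel and leave it resting in that click, with the bases still home and the screwdriver, mug and tape left alone.

Things in the scene. Friction and masses are not known exactly. Their poses are not given: they have to be found in the camera images.
- panel: white panel lying on the table, fixed, 270 x 400 x 12 mm (x by y by z); origin: centre of its underside. Its far (+x) half has four bays in a row along y, 88 mm apart. One dark steel fence closes the +x side of all bays and each bay has a stop on its +y side; these stand 10 mm above the panel, 12 mm thick (76 mm clear between stops). Bays are open to -x.
- selector (a joint): black detented knob on a grey housing (84 x 90 mm, top 42 mm above the table) in the middle of the panel's near half. Rad, growing clockwise seen from above, 0 to 3.14; it starts at 0 (off, at its stop; white line to the panel's +x). Clicks every 0.524 rad (30 degrees), seven positions with a tick each; peak torque about 0.16 N m; let go, it springs to the nearest click.
- selector_grip (a point): point on the knob's axis, 72 mm above the table, to grip: the finger bar is 44 mm long and 14 mm thick, from 50 to 80 mm above the table, on a round skirt 44 mm across. This frame turns with the knob: its x axis lies along the bar towards the white line, z up.
- tray: grey moulding tray with four open cavities, fixed, 172 x 168 x 12 mm; origin at the centre of its underside. Cavities 68 x 56 mm (x by y), 8 mm deep with the floor 4 mm above the table, centred 40 mm either side of the origin in x and 42 mm in y.
- bay_1 (a point): bay 1 of the panel (1 is the farthest to +y): where the centre of a base's underside lies, on the panel's face 12 mm above the table, when the base is fully home with its 64 mm length along this frame's x: its end then touches the fence 32 mm to +x and its side touches the stop 26 mm to +y. Axes as the panel's.
- bay_2 (a point): bay 2 of the panel (1 is the farthest to +y): where the centre of a base's underside lies, on the panel's face 12 mm above the table, when the base is fully home with its 64 mm length along this frame's x: its end then touches the fence 32 mm to +x and its side touches the stop 26 mm to +y. Axes as the panel's.
- bay_3 (a point): bay 3 of the panel (1 is the farthest to +y): where the centre of a base's underside lies, on the panel's face 12 mm above the table, when the base is fully home with its 64 mm length along this frame's x: its end then touches the fence 32 mm to +x and its side touches the stop 26 mm to +y. Axes as the panel's.
- bay_4 (a point): bay 4 of the panel (1 is the farthest to +y): where the centre of a base's underside lies, on the panel's face 12 mm above the table, when the base is fully home with its 64 mm length along this frame's x: its end then touches the fence 32 mm to +x and its side touches the stop 26 mm to +y. Axes as the panel's.
- base_1: black lampholder base: flange 64 x 52 mm (x by y), 8 mm thick, with a block 40 x 34 mm centred on it, up to 38 mm above the underside: grip the block across its 34 mm sides (flats facing +-y). Brass terminals on the flange. 0.11 to 0.21 kg. Alike either way round. Origin: centre of the underside, z up. Three or four identical bases are there, flat in tray cavities, length along the tray's x.
- base_2: black lampholder base: flange 64 x 52 mm (x by y), 8 mm thick, with a block 40 x 34 mm centred on it, up to 38 mm above the underside: grip the block across its 34 mm sides (flats facing +-y). Brass terminals on the flange. 0.11 to 0.21 kg. Alike either way round. Origin: centre of the underside, z up. Three or four identical bases are there, flat in tray cavities, length along the tray's x.
- base_3: black lampholder base: flange 64 x 52 mm (x by y), 8 mm thick, with a block 40 x 34 mm centred on it, up to 38 mm above the underside: grip the block across its 34 mm sides (flats facing +-y). Brass terminals on the flange. 0.11 to 0.21 kg. Alike either way round. Origin: centre of the underside, z up. Three or four identical bases are there, flat in tray cavities, length along the tray's x.
- base_4: black lampholder base: flange 64 x 52 mm (x by y), 8 mm thick, with a block 40 x 34 mm centred on it, up to 38 mm above the underside: grip the block across its 34 mm sides (flats facing +-y). Brass terminals on the flange. 0.11 to 0.21 kg. Alike either way round. Origin: centre of the underside, z up. Three or four identical bases are there, flat in tray cavities, length along the tray's x.
- screwdriver: screwdriver lying on the table, bystander; origin at the middle of its length, underside
- mug: white mug 80 mm across and 95 mm high, bystander; origin at the centre of its underside
- tape: roll of black tape 90 mm across and 19 mm high lying flat, bystander; origin at the centre of its underside

How it is judged:
By the outcome, as a careful person would: the job done as asked, in the order asked, and still so for the second after the job is handed in, with the robot touching nothing.
Of base_1, base_2, base_3, base_4 only 3 to 4 are there at a start; the rules pass over those that are not, and their reading is None.
At some moment in a run one of base_1, base_2, base_3, base_4 may be knocked a few centimetres aside while the robot is not near it.
Once in a run the grip may slacken for a moment while it holds something.
It also fails if it takes over 210 s, if anything falls off the work surface, if the arm or the gripper's body presses on something with over 40 N, if the wrist force passes 120 N, or if a joint passes its speed limit or range.

## Robot

A 6-joint arm with a two-finger parallel gripper is mounted at the origin on the work surface. World frame = base frame: x ahead of the robot, y to its left, z up, the work surface at z = 0. Lengths are in m, angles in rad, forces in N, time in s.
With the tool pointing down it reaches from about 0.35 to 0.975 m from the base axis. Payload 4.9 kg.
Tool frame: the origin (TCP) lies midway between the tips of the shut fingers; the grasp point (between the pads) lies 19 mm behind it; z points along the fingers, y is the line along which they close (so a half turn about z gives the same grasp; the last joint's range is limited). The gripper opens to 85 mm and grips with 20 to 120 N. Pads are 22 mm wide; open, the fingers measure 114 mm over their backs; the gripper's body (76 mm by 85 mm) begins 54 mm behind the grasp point. The pads swing forward as they close: fully open they stand 13 mm farther back than shut.
Start: joints at [-1.363, 0.053, 1.613, -0, 1.476, -0.119], TCP at [0.201, -0.592, 0.231] pointing down, gripper open.
Joint ranges: [-3.01, 3.01], [-1.01, 2.22], [0.06, 2.58], [-1.02, 4.17], [0.09, 2.62], [-3.14, 3.14]. Speed limits (rad/s): [2.57, 2.57, 3.14, 3.14, 3.14, 3.14].

## Interface

Orientations are given as a rotation vector (axis times angle).
In Python, from station import ctrl gives the robot as it stands. The module is installed in compiled form; this text tells all that it offers.
- The arm moves only by the shell command python3 -m handwheel 'ROWS' [OPENING] [FORCE]. ROWS is JSON, a list of rows, each a list of 2 entries, a list of its own where there are three numbers: the shift along the tool's x, y, z in cm, then the turn, a rotation vector about the tool's x, y, z in rad. In form: [[[tx, ty, tz], [ax, ay, az]], ...]. A call has 1 to 5 rows; each row is the pose to reach, as a shift and turn from the pose commanded when the call began, along the tool's axes at that moment; what a row does not reach only later rows make up. A row lasts 1/8 s, in which the tool goes at most 62.5 mm and 10.7 degrees, less where a joint would pass 70% of its speed; a pose out of reach is approached as far as the arm can. A call with a gripper value outside its range is refused whole. OPENING is the gripper's target within -1 to 1 (shut at 1, half-way at 0, fully open at -1), set as the call begins (- or left out, the last holds). The fingers move at their own pace and stop on an object; FORCE is the grip in N (left out, the last holds). Time passes only in rows, so rows that repeat a pose let the fingers close. It gives the time, the measured TCP pose, the force, the opening and the grip force at its end, in the units of the state.
- ctrl.get_obs(): the state, without advancing time (a new reading comes with each control period).
- ctrl.get_image(name): name is "side" or "top"; returns the picture (400x640x3 uint8, blue, green, red); there is no depth.
- ctrl.calibration(name): a dict with "fx", "fy", "cx", "cy" (pixels), "k1" (the pictures are not rectified: a ray, as slopes to the right and down, at radius r is drawn at 1 + k1 r^2 times it, then the intrinsics apply), "R" (3x3) and "t" (3): a world point X has camera coordinates R X + t. Camera axes: x right, y down, z forward; pixel columns grow to the right and rows downward; lengths in m; the calibration is good to about 2 mm. A picture is of the moment at which its call begins. calibration takes no time and is no camera call.
- ctrl.finish_job(): hands the job in; it is judged then, once.
Trained networks look in the newest picture that a camera, given by its name, has taken for a name from the list of things; names that differ only in an ending like _2 or _b are one class to them, and where a whole thing is asked for, a point or a joint stands for the part that bears it (a point fixed in the world has none). Each returns a list of dicts, best first, with "score" (0 to 1); they miss things now and then, are a little off and sometimes report something else, mostly with a low value. They report only what shows in the picture. A call takes as long as a camera call.
- ctrl.look_for(camera, query): "position" ([column, row] in pixels, amid what is visible of it).
- ctrl.landmark_of(camera, query): "position" ([column, row] in pixels: a listed point, or the origin of a listed thing).
The state is a dict: "t": time; "q": joint angles; "dq": joint speeds; "effort": joint torques, N m; "tool_pos": TCP position; "tool_rot": TCP orientation; "contact_force": force on the tool from outside, world axes, zero at the start; "wrist_torque": the same for the moment, N m; "opening": finger opening in m; "grip_force": force on a finger pad.
Only numpy, scipy, OpenCV 4.12 (cv2) and the standard library are available. Lean on these libraries where they do the work, as an engineer would, in place of code of your own. Each camera call takes 0.05 s, during which the arm holds its last target. There are 200 camera calls.

## Working session

There is one attempt and no reset: what is moved stays moved. The work goes in short steps, Python scripts to look and compute and a shell command to move; the robot and the scene stay as the last step left them, time stands still between calls to the robot, and variables do not carry over. Pictures are saved under pics/ and viewed, at most 14 in all, crops included, and the job is handed in when it is done.

```bash
mkdir -p pics
cat > h.py <<'E'
import numpy as np, cv2
from scipy.spatial.transform import Rotation as R
from station import ctrl
def ray(cam,px):
    c=ctrl.calibration(cam); u=np.array([(px[0]-c['cx'])/c['fx'],(px[1]-c['cy'])/c['fy']])
    s=u.copy()
    for _ in range(30): s=u/(1+c['k1']*(s@s))
    Rm=np.array(c['R']); t=np.array(c['t'])
    return -Rm.T@t, Rm.T@np.array([s[0],s[1],1])
def at(cam,px,z):
    o,d=ray(cam,px); return o+d*(z-o[2])/d[2]
def proj(cam,X):
    c=ctrl.calibration(cam); p=np.array(c['R'])@np.array(X)+np.array(c['t']); s=p[:2]/p[2]
    s=s*(1+c['k1']*(s@s)); return np.array([s[0]*c['fx']+c['cx'],s[1]*c['fy']+c['cy']])
def lsq2(a,b):  # two rays -> point, gap
    (o1,d1),(o2,d2)=a,b; A=np.c_[d1,-d2]; k=np.linalg.lstsq(A,o2-o1,rcond=None)[0]
    p,q=o1+d1*k[0],o2+d2*k[1]; return (p+q)/2,np.linalg.norm(p-q)
E
python3 - <<'E'
from h import *
np.set_printoptions(precision=3,suppress=True)
o=ctrl.get_obs(); print(o['t'],o['tool_pos'],o['tool_rot'],o['opening'])
for c in('top','side'):
    cv2.imwrite(f'pics/{c}0.png',ctrl.get_image(c)); K=ctrl.calibration(c); print(c,-np.array(K['R']).T@K['t'],K['fx'])
Z=dict(panel=0,selector_grip=.072,tray=0,bay_1=.012,bay_2=.012,bay_3=.012,bay_4=.012,base_1=0.004,screwdriver=0,mug=0,tape=0)
for n,z in Z.items():
  for c in('top','side'):
    for r in ctrl.landmark_of(c,n)[:6]:
        print(n,c,round(r['score'],2),np.round(r['position'],1),at(c,r['position'],z))
E
```

```text
0.0 [ 0.201 -0.591  0.23 ] [-3.098 -0.511  0.   ] 0.08528368094290811
top [0.371 0.039 1.079] 395.5897311419122
side [ 0.327 -0.381  0.658] 375.6117135724399
panel top 0.62 [376.5 231.2] [ 0.533 -0.113  0.   ]
panel side 0.98 [334.7 291.7] [ 0.53  -0.116  0.   ]
panel side 0.39 [311.  230.8] [0.563 0.03  0.   ]
selector_grip top 0.73 [384.  257.5] [ 0.456 -0.121  0.072]
selector_grip top 0.39 [358.5 216.8] [ 0.559 -0.056  0.072]
selector_grip side 0.93 [304.7 299.1] [ 0.457 -0.131  0.072]
selector_grip side 0.44 [339.9 258.9] [ 0.551 -0.095  0.072]
tray top 0.55 [227.5 253. ] [0.462 0.291 0.   ]
bay_1 top 0.93 [420.9 205.8] [ 0.606 -0.233  0.012]
bay_1 top 0.86 [357.9 211.3] [ 0.585 -0.06   0.012]
bay_1 top 0.72 [387.8 207.7] [ 0.598 -0.142  0.012]
bay_1 top 0.7 [327.3 222.8] [0.55  0.023 0.012]
bay_1 side 0.97 [406.9 316.4] [ 0.613 -0.229  0.012]
bay_1 side 0.61 [310.4 227.7] [0.561 0.03  0.012]
bay_1 side 0.61 [340.1 259. ] [ 0.574 -0.066  0.012]
bay_1 side 0.23 [332.4 290.7] [ 0.524 -0.117  0.012]
bay_2 top 0.93 [420.9 205.8] [ 0.606 -0.233  0.012]
bay_2 top 0.86 [357.9 211.3] [ 0
[... 1069 characters left out ...]
.1 259. ] [ 0.574 -0.066  0.012]
bay_4 side 0.23 [332.4 290.7] [ 0.524 -0.117  0.012]
base_1 top 0.88 [249.  267.1] [0.425 0.229 0.004]
base_1 top 0.6 [240.6 236.9] [0.506 0.258 0.004]
base_1 top 0.56 [214.  268.1] [0.42  0.322 0.004]
base_1 side 0.95 [200.6 170.8] [0.417 0.321 0.004]
base_1 side 0.7 [246.7 171. ] [0.515 0.263 0.004]
screwdriver top 0.85 [359.3 143.1] [ 0.789 -0.064  0.   ]
screwdriver side 0.79 [424.3 220.4] [ 0.794 -0.072  0.   ]
screwdriver side 0.47 [222.7 175.1] [0.459 0.283 0.   ]
mug top 0.83 [217.1 176.6] [0.676 0.338 0.   ]
mug side 0.59 [244.2 172.6] [0.508 0.265 0.   ]
tape top 0.87 [282.3 155.4] [0.744 0.157 0.   ]
tape side 0.86 [343.7 165.1] [0.734 0.164 0.   ]
```

Run:
```python
import cv2
a=cv2.imread('pics/top0.png'); cv2.imwrite('pics/topc.png',cv2.resize(a[120:320,160:480],(800,500),interpolation=2))
a=cv2.imread('pics/side0.png'); cv2.imwrite('pics/sidec.png',cv2.resize(a[140:380,140:460],(800,600),interpolation=2))
```

```text
(no output)
```

View pics/topc.png

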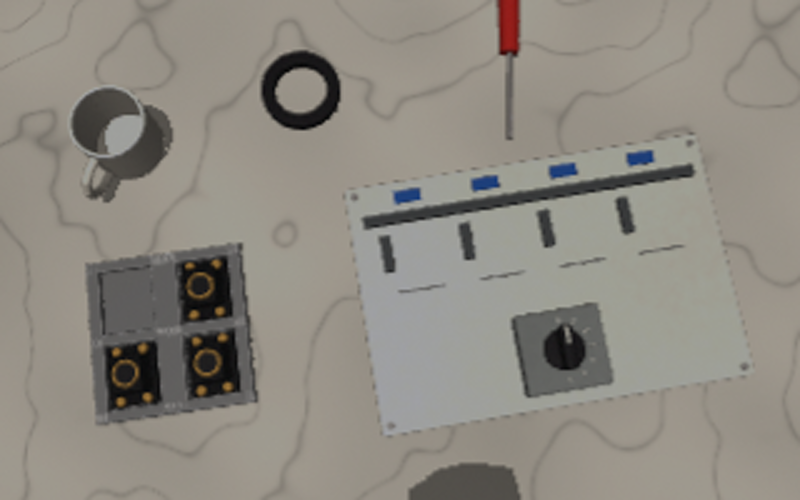

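View pics/sidec.png

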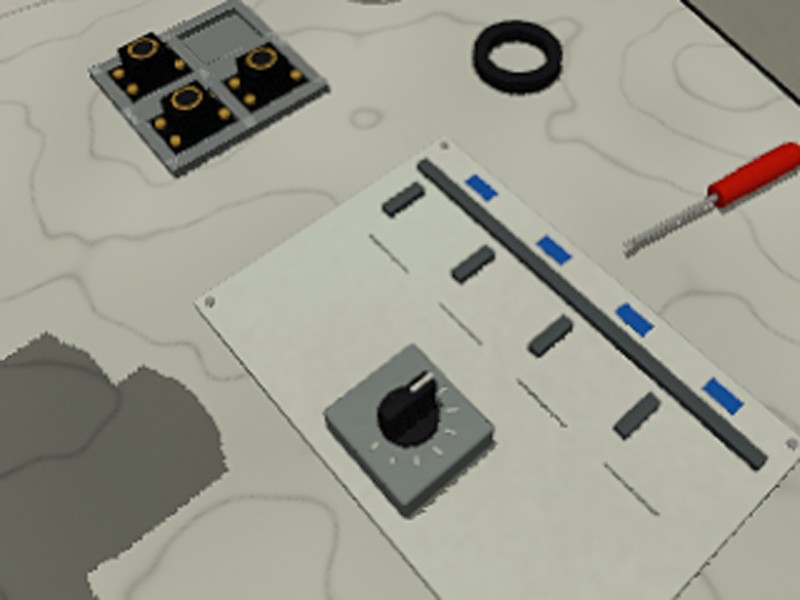

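The pictures show three bases: two in the tray's near cavities and one at far right, with far left empty. The knob points to +x, and all four bays are open. Next I fit the tray, panel and bay frames more precisely.

```bash
cat > fit.py <<'E'
from h import *
from scipy.optimize import least_squares
np.set_printoptions(precision=4,suppress=True)
S={}
for c in('top','side'):
    g=cv2.cvtColor(cv2.imread(f'pics/{c}0.png'),cv2.COLOR_BGR2GRAY)
    n,l,st,ce=cv2.connectedComponentsWithStats((g<95).astype(np.uint8))
    for i in range(1,n):
        P=at(c,ce[i],.022)
        if not(0.5<P[0]<.75 and -.36<P[1]<.12) or st[i,4]<8: continue
        pts=np.argwhere(l==i)[:,::-1]; W=np.array([at(c,p,.022)[:2] for p in pts])
        d=np.linalg.svd(W-W.mean(0))[2][0]; L=np.ptp((W-W.mean(0))@d); 
        print(c,W.mean(0),'n',len(W),'len',L,'dir deg',np.degrees(np.arctan2(d[1],d[0]))%180)
q=lambda cr,s,o:np.array(cr)*s+o
# tray corners in top picture
tc=[at('top',q(p,.4,[160,120]),.012)[:2] for p in[(87,263),(241,243),(257,402),(98,424)]]
print('tray corners',np.array(tc),'mean',np.mean(tc,0),[np.linalg.norm(tc[i]-tc[i-1]) for i in range(4)])
for a,b in((0,1),(3,2)): d=tc[a]-tc[b]; print(np.degrees(np.arctan2(d[1],d[0]))-90)
for a,b in((3,0),(2,1)): d=tc[b]-tc[a]; print(np.degrees(np.arctan2(d[1],d[0])))
pc=[at('top',q(p,.4,[160,120]),.012)[:2] for p in[(346,190),(693,133),(753,374),(383,437)]]
print('panel',np.array(pc),np.mean(pc,0),[np.linalg.norm(pc[i]-pc[i-1]) for i in range(4)])
for c in('top','side'):
  for p in ctrl.look_for(c,'base_1')[:5]: print('base',c,round(p['score'],2),p['position'],at(c,p['position'],.03))
E
python3 fit.py
```

```text
top [ 0.7124 -0.0726] n 9 len 0.0234008889055472 dir deg 0.2982077648561301
top [ 0.6682 -0.218 ] n 49 len 0.026695633689707614 dir deg 99.05624080821723
top [ 0.6513 -0.1328] n 49 len 0.02826372671945904 dir deg 100.5667319187058
top [ 0.6204 -0.095 ] n 621 len 0.3672249916608622 dir deg 101.17968199348768
top [ 0.6346 -0.0479] n 51 len 0.028146538590897552 dir deg 102.42274202768773
top [0.6178 0.0375] n 50 len 0.027674244982438985 dir deg 108.03985601933037
top [ 0.6027 -0.2002] n 68 len 0.039450485624839854 dir deg 12.08691530663387
top [ 0.5859 -0.1145] n 67 len 0.039766546768737976 dir deg 10.328652114877713
top [ 0.5685 -0.0287] n 62 len 0.03974959174073202 dir deg 11.624278083513246
top [0.552  0.0571] n 59 len 0.03918938633273756 dir deg 11.524364497876292
side [ 0.6237 -0.1221] n 1194 len 0.3683439903570267 dir deg 101.04959767405974
side [0.6154 0.0309] n 54 len 0.02685860440178965 dir deg 100.93173991971643
side [0.551  0.0531] n 108 len 0.03998065425036486 dir deg 12.684209265305697
side [ 0.7144 -0.0871] n 57 len 0.07128642232414067 dir deg 1.0705116377816921
side [ 0.632  -0.0545] n 64 len 0.027393788488701 dir deg 102.17785688708501
side [ 0.5679 -0.033 ] n 120 len 0.04012510493580854 dir deg 12.971520344437465
side [ 0.6485 -0.1398] n 84 len 0.02914289088639438 dir deg 99.99109521908056Traceback (most recent call last):
  File "fit.py", line 11, in <module>
    pts=np.argwhere(l==i)[:,::-1]; W=np.array([at(c,p,.022)[:2] for p in pts])
                                               ~~^^^^^^^^^^
  File "h.py", line 11, in at
    o,d=ray(cam,px); return o+d*(z-o[2])/d[2]
        ~~~^^^^^^^^
  File "h.py", line 5, in ray
    c=ctrl.calibration(cam); u=np.array([(px[0]-c['cx'])/c['fx'],(px[1]-c['cy'])/c['fy']])
ValueError: time passes only in moves, steps and waits
```

```bash
sed -i 's/^def ray/_C={}\ndef cal(c):\n    if c not in _C: _C[c]=ctrl.calibration(c)\n    return _C[c]\ndef ray/; s/c=ctrl.calibration(cam)/c=cal(cam)/' h.py; sed -i 's/if not(0.5<P\[0\]/if c=="top" or not(0.5<P[0]/' fit.py; python3 fit.py
```

```text
side [ 0.6237 -0.1221] n 1194 len 0.3683439903570267 dir deg 101.04959767405974
side [0.6154 0.0309] n 54 len 0.02685860440178965 dir deg 100.93173991971643
side [0.551  0.0531] n 108 len 0.03998065425036486 dir deg 12.684209265305697
side [ 0.7144 -0.0871] n 57 len 0.07128642232414067 dir deg 1.0705116377816921
side [ 0.632  -0.0545] n 64 len 0.027393788488701 dir deg 102.17785688708501
side [ 0.5679 -0.033 ] n 120 len 0.04012510493580854 dir deg 12.971520344437465
side [ 0.6485 -0.1398] n 84 len 0.02914289088639438 dir deg 99.99109521908056
side [ 0.5842 -0.1191] n 135 len 0.040768528277766544 dir deg 12.142816115374472
side [ 0.6652 -0.225 ] n 92 len 0.027844031363442205 dir deg 98.50557536812956
side [ 0.6013 -0.2041] n 147 len 0.04158656234211837 dir deg 12.668727177213043
tray corners [[0.5329 0.3832]
 [0.5601 0.2171]
 [0.3907 0.1888]
 [0.3632 0.3539]] mean [0.4617 0.2858] [np.float64(0.1722470392462939), np.float64(0.16828751272280418), np.float64(0.17176923264964702), np.float64(0.16743778063014197)]
9.280188994217497
9.441832536196543
9.787702398502695
9.505447011779799
panel [[ 0.6232  0.1048]
 [ 0.7006 -0.2815]
 [ 0.4363 -0.3344]
 [ 0.359   0.0547]] [ 0.5298 -0.1141] [np.float64(0.2688776125502604), np.float64(0.393915551424091), np.float64(0.26960366300013944), np.float64(0.39673211507208267)]
base top 0.77 [214.2, 268.8] [0.4171 0.3149 0.03  ]
base top 0.75 [245.7, 266.0] [0.4267 0.2334 0.03  ]
base top 0.69 [240.7, 234.8] [0.5081 0.2527 0.03  ]
base side 0.92 [242.1, 170.4] [0.4987 0.2444 0.03  ]
base side 0.88 [197.4, 167.0] [0.4106 0.3091 0.03  ]
base side 0.87 [215.5, 189.7] [0.4224 0.2179 0.03  ]
```

```bash
cat > p.py <<'E'
# python3 p.py x y z yawdeg [x y z yawdeg ...] -> rows (all relative to the present pose)
import sys; from h import *
np.set_printoptions(precision=2,suppress=True)
o=ctrl.get_obs(); r=R.from_rotvec(o['tool_rot']); a=np.array(sys.argv[1:],float).reshape(-1,4)
m=r.as_matrix(); print('t',round(o['t'],2),'pos',np.round(o['tool_pos'],4),'yaw',np.degrees(np.arctan2(m[1,0],m[0,0])).round(2),'F',np.round(o['contact_force'],1),'open',round(o['opening'],4),'grip',round(o['grip_force'],1))
for x,y,z,w in a:
    w=np.radians(w); g=R.from_matrix(np.array([[np.cos(w),np.sin(w),0],[np.sin(w),-np.cos(w),0],[0,0,-1]]))
    print((r.inv().apply(np.array([x,y,z])-o['tool_pos'])*100).round(2).tolist(),(r.inv()*g).as_rotvec().round(3).tolist())
E
python3 p.py 0.45 -0.2 0.25 9.5 0.45 .1 .2 9.5 .5082 .2510 .12 9.5
```

```text
t 1.3 pos [ 0.2  -0.59  0.23] yaw 18.72 F [-0.3 -0.9 -0.1] open 0.0853 grip 0.0
[36.2, -29.11, -1.87] [-0.0, -0.0, 0.161]
[45.83, -57.52, 3.13] [-0.0, -0.0, 0.161]
[56.19, -69.95, 11.13] [-0.0, -0.0, 0.161]
```

```bash
python3 -m handwheel '[[[23,-18.5,-2],[0,0,0.161]],[[23,-18.5,-2],[0,0,0.161]],[[23,-18.5,-2],[0,0,0.161]],[[23,-18.5,-2],[0,0,0.161]],[[23,-18.5,-2],[0,0,0.161]]]' -1 40; python3 p.py 0.45 -0.15 0.25 9.5  0.45 .1 .2 9.5 .5082 .2510 .12 9.5
```

```text
t: 1.92
tool_pos: [0.3601, -0.3408, 0.2518]
tool_rot: [3.13, 0.262, 0.001]
contact_force: [0.4, -0.5, -0.4]
opening: 0.0855
grip_force: 0.0
t 1.93 pos [ 0.36 -0.34  0.25] yaw 9.56 F [ 0.4 -0.5 -0.4] open 0.0855 grip 0.0
[12.04, -17.32, 0.17] [0.001, -0.001, 0.001]
[16.19, -41.98, 5.16] [0.001, -0.001, 0.001]
[24.43, -55.91, 13.15] [0.001, -0.001, 0.001]
```

```bash
python3 -m handwheel '[[[14,-28,2],[0,0,0]],[[14,-28,2],[0,0,0]],[[14,-28,2],[0,0,0]],[[14,-28,2],[0,0,0]],[[14,-28,2],[0,0,0]]]'>/dev/null; python3 -m handwheel '[[[10.4,-28,10],[0,0,0]],[[10.4,-28,10],[0,0,0]],[[10.4,-28,10],[0,0,0]],[[10.4,-28,10],[0,0,0]],[[10.4,-28,10],[0,0,0]]]' >/dev/null;  python3 p.py .5082 .2510 .12 9.5 .5082 .2510 .016 9.5
python3 - <<'E'
from h import *
print([(round(p['score'],2),np.round(at('side',p['position'],.004),3)) for p in (ctrl.get_image('side') is not None and ctrl.landmark_of('side','base_1'))[:5]])
E
```

```text
t 3.17 pos [0.51 0.25 0.13] yaw 9.52 F [0.4 0.1 1.3] open 0.0856 grip 0.0
[0.18, -0.23, 1.19] [0.0, -0.001, 0.0]
[0.17, -0.23, 11.59] [0.0, -0.001, 0.0]
[(0.77, array([0.41 , 0.318, 0.004])), (0.71, array([0.424, 0.24 , 0.004])), (0.63, array([0.503, 0.261, 0.004])), (0.37, array([ 0.785, -0.075,  0.004]))]
```

```bash
python3 -m handwheel '[[[0.2,-0.2,5],[0,0,0]],[[0.2,-0.2,9],[0,0,0]],[[0.2,-0.2,11.6],[0,0,0]],[[0.2,-0.2,11.6],[0,0,0]]]' ; python3 -m handwheel '[[[0,0,0],[0,0,0]],[[0,0,0],[0,0,0]],[[0,0,0],[0,0,0]],[[0,0,0],[0,0,0]],[[0,0,0],[0,0,0]]]' 1 40; python3 -m handwheel '[[[0,0,0],[0,0,0]],[[0,0,0],[0,0,0]]]'; python3 p.py
```

```text
t: 3.78
tool_pos: [0.5062, 0.2475, 0.0139]
tool_rot: [3.129, 0.259, -0.008]
contact_force: [0.5, -0.2, 0.0]
opening: 0.0853
grip_force: 0.0
t: 4.4
tool_pos: [0.5091, 0.2511, 0.0185]
tool_rot: [-3.126, -0.26, -0.005]
contact_force: [-2.1, 6.2, 5.2]
opening: 0.0331
grip_force: 43.3
t: 4.65
tool_pos: [0.5091, 0.2511, 0.0185]
tool_rot: [-3.126, -0.26, -0.005]
contact_force: [-2.1, 6.4, 4.2]
opening: 0.0332
grip_force: 43.3
t 4.65 pos [0.51 0.25 0.02] yaw 9.49 F [-2.1  6.4  4.2] open 0.0332 grip 43.3
```

```bash
python3 -m handwheel '[[[0,0,-3],[0,0,0]],[[0,0,-8],[0,0,0]],[[0,0,-8],[0,0,0]]]' - 60;  python3 p.py .5483 .0148 .1 11.1 .5483 .0148 .029 11.1
```

```text
t: 5.03
tool_pos: [0.5118, 0.2499, 0.102]
tool_rot: [-3.128, -0.26, -0.016]
contact_force: [-0.1, 0.1, -2.4]
opening: 0.033
grip_force: 62.3
t 5.03 pos [0.51 0.25 0.1 ] yaw 9.51 F [-0.1  0.1 -2.4] open 0.033 grip 62.3
[-0.28, 23.79, 0.16] [-0.001, -0.011, -0.028]
[-0.36, 23.8, 7.26] [-0.001, -0.011, -0.028]
```

```bash
python3 -m handwheel '[[[-0.3,23.8,0],[0,0,-0.028]],[[-0.3,23.8,0],[0,0,-0.028]],[[-0.3,23.8,0],[0,0,-0.028]],[[-0.3,23.8,0],[0,0,-0.028]],[[-0.3,23.8,0],[0,0,-0.028]]]';  python3 p.py .5483 .0148 .029 11.1
```

```text
t: 5.65
tool_pos: [0.5442, 0.0103, 0.0954]
tool_rot: [3.127, 0.296, -0.002]
contact_force: [0.2, 0.4, -1.4]
opening: 0.0326
grip_force: 62.2
t 5.65 pos [0.54 0.01 0.1 ] yaw 10.81 F [ 0.2  0.4 -1.4] open 0.0326 grip 62.2
[0.49, -0.36, 6.64] [0.0, 0.001, -0.005]
```

```bash
python3 -m handwheel '[[[0.2,-0.2,3],[0,0,-0.003]],[[0.2,-0.2,5.8],[0,0,-0.003]],[[0.2,-0.2,5.8],[0,0,-0.003]],[[0.2,-0.2,5.8],[0,0,-0.003]]]';  python3 p.py .5483 .0148 .0265 11.1 .5586 .0250 .0265 11.1
```

```text
t: 6.15
tool_pos: [0.5463, 0.0163, 0.0387]
tool_rot: [-3.126, -0.31, -0.001]
contact_force: [-0.0, -0.6, -0.3]
opening: 0.0328
grip_force: 62.2
t 6.15 pos [0.55 0.02 0.04] yaw 11.32 F [-0.  -0.6 -0.3] open 0.0328 grip 62.2
[0.17, 0.18, 1.22] [0.0, -0.0, 0.004]
[1.38, -0.61, 1.22] [0.0, -0.0, 0.004]
```

```bash
python3 -m handwheel '[[[0,0,0.6],[0,0,0]],[[0,0,1.0],[0,0,0]],[[0,0,1.2],[0,0,0]],[[0,0,1.2],[0,0,0]]]';  python3 - <<'E'
from h import *
a=ctrl.get_image('side'); cv2.imwrite('pics/s1.png',cv2.resize(a[160:310,240:440],(800,600),interpolation=2))
E
```

```text
t: 6.65
tool_pos: [0.5463, 0.0157, 0.0265]
tool_rot: [3.126, 0.309, 0.001]
contact_force: [-1.1, 0.4, 1.7]
opening: 0.0336
grip_force: 37.6
```

View pics/s1.png

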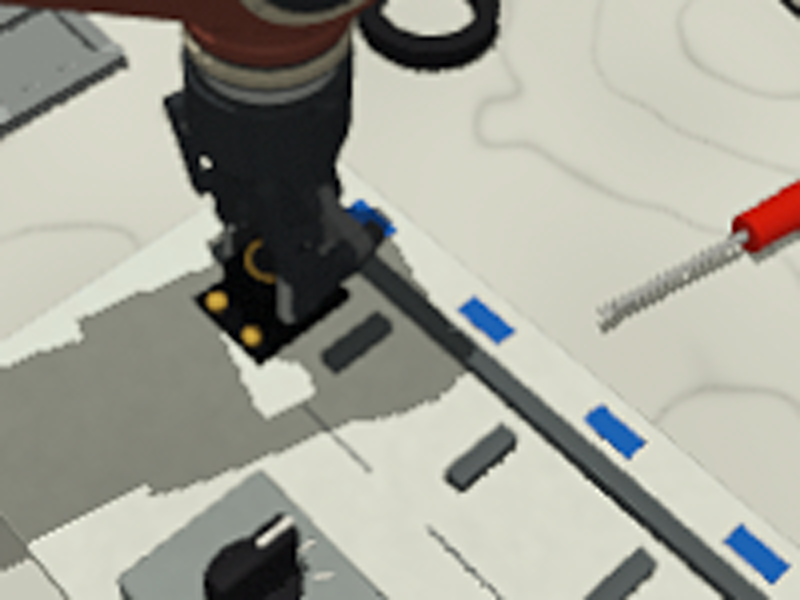

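The base sits flat in bay 1, short of the fence and of its stop. I slide it +x next, then +y.

```bash
python3 -m handwheel '[[[0.5,0,0],[0,0,0]],[[1.0,0,0],[0,0,0]],[[1.0,0,0],[0,0,0]]]' - 60; python3 -m handwheel '[[[0.3,0,0],[0,0,0]],[[0.3,0,0],[0,0,0]]]'
```

```text
t: 7.08
tool_pos: [0.5571, 0.0177, 0.0266]
tool_rot: [3.126, 0.309, 0.004]
contact_force: [1.0, -0.9, 1.3]
opening: 0.0332
grip_force: 60.0
t: 7.32
tool_pos: [0.5592, 0.0181, 0.0266]
tool_rot: [3.126, 0.309, 0.001]
contact_force: [-2.5, -1.6, 3.9]
opening: 0.0329
grip_force: 60.4
```

```bash
python3 -m handwheel '[[[0.2,0,0],[0,0,0]],[[0.2,0,0],[0,0,0]]]';  python3 p.py .5586 .0250 .0265 11.1
```

```text
t: 7.58
tool_pos: [0.5599, 0.0183, 0.0266]
tool_rot: [3.126, 0.309, -0.005]
contact_force: [-6.8, -3.0, 9.7]
opening: 0.0327
grip_force: 60.8
t 7.58 pos [0.56 0.02 0.03] yaw 11.28 F [-6.8 -3.   9.7] open 0.0327 grip 60.8
[0.0, -0.68, 0.01] [0.0, 0.003, 0.003]
```

```bash
python3 -m handwheel '[[[0.05,-0.3,0],[0,0,0]],[[0.05,-0.6,0],[0,0,0]],[[0.05,-0.6,0],[0,0,0]]]'; python3 -m handwheel '[[[0,-0.2,0],[0,0,0]],[[0,-0.2,0],[0,0,0]]]'
```

```text
t: 7.95
tool_pos: [0.5593, 0.0218, 0.0267]
tool_rot: [3.121, 0.307, -0.005]
contact_force: [-6.4, -10.4, 9.0]
opening: 0.033
grip_force: 60.9
t: 8.2
tool_pos: [0.559, 0.0236, 0.0268]
tool_rot: [3.121, 0.307, -0.005]
contact_force: [-6.9, -10.7, 8.0]
opening: 0.0331
grip_force: 60.9
```

```bash
python3 -m handwheel '[[[0,-0.2,0],[0,0,0]],[[0,-0.2,0],[0,0,0]]]'; python3 -m handwheel '[[[0,-0.2,0],[0,0,0]],[[0,-0.2,0],[0,0,0]]]'
```

```text
t: 8.45
tool_pos: [0.5587, 0.025, 0.0268]
tool_rot: [3.12, 0.307, -0.005]
contact_force: [-6.6, -13.2, 8.1]
opening: 0.033
grip_force: 61.0
t: 8.7
tool_pos: [0.5587, 0.0251, 0.0269]
tool_rot: [3.116, 0.307, -0.004]
contact_force: [-6.2, -19.8, 7.8]
opening: 0.0331
grip_force: 60.9
```

```bash
python3 -m handwheel '[[[0,0,0],[0,0,0]],[[0,0,0],[0,0,0]],[[0,0.2,0],[0,0,0]]]' -0.1; python3 -m handwheel '[[[-0.1,0.2,-2],[0,0,0]],[[-0.1,0.2,-6],[0,0,0]],[[-0.1,0.2,-9],[0,0,0]],[[-0.1,0.2,-9],[0,0,0]]]'; python3 p.py .4293 .2378 .12 9.5
```

```text
t: 9.07
tool_pos: [0.5592, 0.029, 0.0259]
tool_rot: [-3.126, -0.31, 0.0]
contact_force: [-0.5, -0.2, 0.3]
opening: 0.0472
grip_force: 0.0
t: 9.57
tool_pos: [0.5616, 0.0263, 0.1212]
tool_rot: [3.125, 0.309, 0.013]
contact_force: [0.6, 0.4, 0.7]
opening: 0.0466
grip_force: 0.0
t 9.57 pos [0.56 0.03 0.12] yaw 11.29 F [0.6 0.4 0.7] open 0.0466 grip 0.0
[-8.83, -23.33, -0.01] [0.002, -0.008, 0.031]
```

```bash
python3 -m handwheel '[[[-8.8,-23.3,0],[0,0,0.031]],[[-8.8,-23.3,0],[0,0,0.031]],[[-8.8,-23.3,0],[0,0,0.031]],[[-8.8,-23.3,0],[0,0,0.031]],[[-8.8,-23.3,0],[0,0,0.031]]]' -0.7; python3 p.py .4293 .2378 .016 9.5
python3 - <<'E'
from h import *
for c in('top','side'):
  a=ctrl.get_image(c); cv2.imwrite(f'pics/{c}2.png',a)
  print(c,[(round(p['score'],2),np.round(at(c,p['position'],.008),3)) for p in ctrl.landmark_of(c,'base_1')[:5]])
b=cv2.imread('pics/side2.png')[140:290,180:380]; cv2.imwrite('pics/s2c.png',cv2.resize(b,(800,600),interpolation=2))
E
```

```text
t: 10.2
tool_pos: [0.424, 0.2403, 0.1153]
tool_rot: [-3.13, -0.27, 0.003]
contact_force: [0.4, -0.1, 0.0]
opening: 0.0725
grip_force: 0.0
t 10.2 pos [0.42 0.24 0.12] yaw 9.87 F [ 0.4 -0.1  0. ] open 0.0725 grip 0.0
[0.49, 0.34, 9.93] [-0.0, 0.002, 0.006]
top [(0.71, array([0.555, 0.028, 0.008])), (0.54, array([0.429, 0.232, 0.008]))]
side [(0.63, array([0.42 , 0.314, 0.008])), (0.62, array([0.555, 0.029, 0.008])), (0.56, array([0.42 , 0.228, 0.008])), (0.48, array([0.657, 0.343, 0.008])), (0.25, array([ 0.621, -0.227,  0.008]))]
```

View pics/s2c.png

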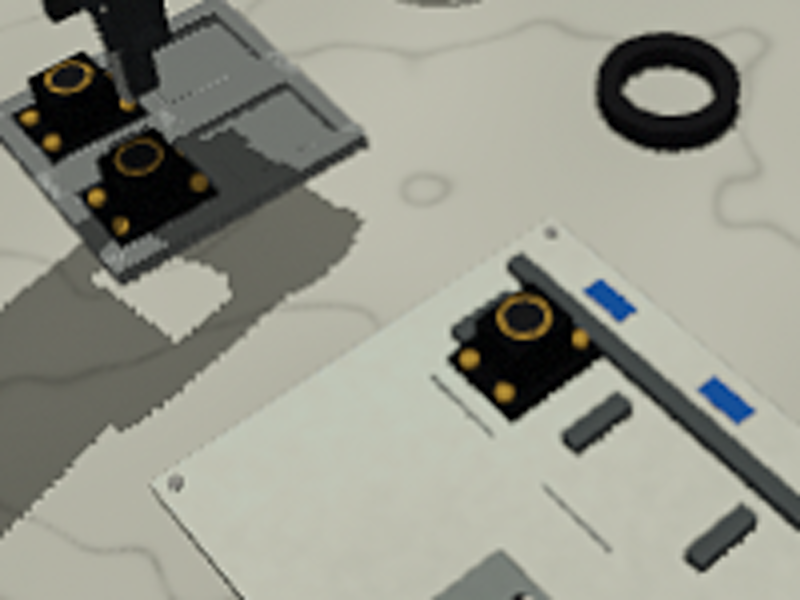

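Base 1 sits against the fence and stop (crop ~525,360), and the other two are still in the tray. Now the second one.

```bash
python3 -m handwheel '[[[0.2,0.2,4],[0,0,0.003]],[[0.2,0.2,5.5],[0,0,0.003]],[[0.2,0.2,5.5],[0,0,0.003]],[[0.2,0.2,5.5],[0,0,0.003]]]'>/dev/null; python3 p.py .4293 .2378 .016 9.5
```

```text
t 10.9 pos [0.43 0.24 0.06] yaw 9.28 F [-0.7  0.2 -0.8] open 0.0726 grip 0.0
[-0.06, -0.19, 4.62] [-0.0, -0.002, -0.004]
```

```bash
python3 -m handwheel '[[[0,-0.15,3],[0,0,0]],[[0,-0.15,4.5],[0,0,0]],[[0,-0.15,4.5],[0,0,0]]]'; python3 -m handwheel '[[[0,0,0],[0,0,0]],[[0,0,0],[0,0,0]],[[0,0,0],[0,0,0]],[[0,0,0],[0,0,0]],[[0,0,0],[0,0,0]]]' 1 60; python3 -m handwheel '[[[0,0,0],[0,0,0]],[[0,0,-3],[0,0,0]],[[0,0,-8],[0,0,0]],[[0,0,-8.5],[0,0,0]],[[0,0,-8.5],[0,0,0]]]';  python3 p.py .5653 -.0715 .1 11.1 .5653 -.0715 .029 11.1
```

```text
t: 11.28
tool_pos: [0.4283, 0.2373, 0.0156]
tool_rot: [3.131, 0.256, -0.003]
contact_force: [-0.6, 0.3, -0.4]
opening: 0.0721
grip_force: 0.0
t: 11.9
tool_pos: [0.43, 0.2379, 0.0175]
tool_rot: [-3.131, -0.255, -0.004]
contact_force: [-1.1, 0.2, 6.0]
opening: 0.0331
grip_force: 61.0
t: 12.52
tool_pos: [0.4283, 0.2373, 0.1004]
tool_rot: [3.131, 0.255, -0.001]
contact_force: [-0.7, -0.4, -2.1]
opening: 0.0328
grip_force: 62.1
t 12.53 pos [0.43 0.24 0.1 ] yaw 9.33 F [-0.7 -0.4 -2.1] open 0.0328 grip 62.1
[8.51, 32.69, 0.04] [0.0, 0.001, -0.031]
[8.52, 32.69, 7.14] [0.0, 0.001, -0.031]
```

```bash
python3 -m handwheel '[[[8,27,0],[0,0,-0.031]],[[8,27,0],[0,0,-0.031]],[[8,27,0],[0,0,-0.031]],[[8,27,0],[0,0,-0.031]],[[8,27,0],[0,0,-0.031]]]'>/dev/null; python3 -m handwheel '[[[0.4,5.5,0],[0,0,0]],[[0.4,5.7,0],[0,0,0]],[[0.4,5.7,0],[0,0,0]]]';python3 p.py .5653 -.0715 .029 11.1
```

```text
t: 13.52
tool_pos: [0.5649, -0.0707, 0.0987]
tool_rot: [-3.125, -0.303, 0.007]
contact_force: [-0.7, 1.1, -1.1]
opening: 0.0332
grip_force: 62.0
t 13.53 pos [ 0.56 -0.07  0.1 ] yaw 11.06 F [-0.7  1.1 -1.1] open 0.0332 grip 62.0
[0.05, 0.11, 6.97] [-0.002, 0.004, -0.001]
```

```bash
python3 -m handwheel '[[[0,0.1,4],[0,0,0]],[[0,0.1,6],[0,0,0]],[[0,0.1,7],[0,0,0]],[[0,0.1,7.3],[0,0,0]],[[0,0.1,7.3],[0,0,0]]]';python3 p.py .5755 -.0613 .0255 11.1
```

```text
t: 14.15
tool_pos: [0.5674, -0.0721, 0.029]
tool_rot: [3.126, 0.304, 0.002]
contact_force: [0.8, 0.2, -1.2]
opening: 0.0327
grip_force: 62.1
t 14.15 pos [ 0.57 -0.07  0.03] yaw 11.12 F [ 0.8  0.2 -1.2] open 0.0327 grip 62.1
[1.0, -0.9, 0.35] [0.001, -0.001, 0.0]
```

```bash
python3 -m handwheel '[[[0,0,0.2],[0,0,0]],[[0,0,0.4],[0,0,0]],[[0,0,0.4],[0,0,0]]]';python3 -m handwheel '[[[0.5,0,0],[0,0,0]],[[0.9,0,0],[0,0,0]],[[0.9,0,0],[0,0,0]]]'; python3 p.py .5755 -.0613 .0255 11.1
```

```text
t: 14.52
tool_pos: [0.5675, -0.0724, 0.0256]
tool_rot: [3.126, 0.304, 0.002]
contact_force: [-2.7, 1.0, 4.8]
opening: 0.0334
grip_force: 62.9
t: 14.9
tool_pos: [0.5764, -0.0709, 0.0256]
tool_rot: [3.126, 0.304, 0.002]
contact_force: [-3.0, -0.7, 5.5]
opening: 0.033
grip_force: 63.2
t 14.9 pos [ 0.58 -0.07  0.03] yaw 11.11 F [-3.  -0.7  5.5] open 0.033 grip 63.2
[0.09, -0.96, 0.01] [0.001, -0.001, 0.0]
```

```bash
python3 -m handwheel '[[[0.2,0,0],[0,0,0]],[[0.2,0,0],[0,0,0]]]';python3 -m handwheel '[[[0.2,0,0],[0,0,0]],[[0.2,0,0],[0,0,0]]]'
```

```text
t: 15.15
tool_pos: [0.5779, -0.0707, 0.0256]
tool_rot: [3.126, 0.304, 0.0]
contact_force: [-4.3, -1.7, 7.2]
opening: 0.033
grip_force: 63.2
t: 15.4
tool_pos: [0.578, -0.0706, 0.0257]
tool_rot: [3.126, 0.304, -0.008]
contact_force: [-11.6, -2.3, 14.3]
opening: 0.0326
grip_force: 64.0
```

Fence contact. Now slide +y.

```bash
python3 -m handwheel '[[[-0.05,-0.3,0],[0,0,0]],[[-0.05,-0.6,0],[0,0,0]],[[-0.05,-0.8,0],[0,0,0]],[[-0.05,-0.8,0],[0,0,0]]]'; python3 -m handwheel '[[[0,-0.2,0],[0,0,0]],[[0,-0.2,0],[0,0,0]]]'; python3 -m handwheel '[[[0,-0.2,0],[0,0,0]],[[0,-0.2,0],[0,0,0]]]'
```

```text
t: 15.9
tool_pos: [0.5771, -0.0657, 0.0258]
tool_rot: [3.12, 0.303, -0.004]
contact_force: [-9.0, -11.3, 8.5]
opening: 0.033
grip_force: 63.4
t: 16.15
tool_pos: [0.5767, -0.0639, 0.0258]
tool_rot: [3.12, 0.302, -0.004]
contact_force: [-8.4, -11.7, 8.2]
opening: 0.0325
grip_force: 63.4
t: 16.4
tool_pos: [0.5764, -0.062, 0.0258]
tool_rot: [3.12, 0.302, -0.004]
contact_force: [-8.7, -13.1, 8.3]
opening: 0.0332
grip_force: 63.4
```

```bash
python3 -m handwheel '[[[0,-0.2,0],[0,0,0]],[[0,-0.2,0],[0,0,0]]]'; python3 -m handwheel '[[[0,-0.1,0],[0,0,0]],[[0,-0.1,0],[0,0,0]]]'
```

```text
t: 16.65
tool_pos: [0.5762, -0.0612, 0.0258]
tool_rot: [3.117, 0.303, -0.003]
contact_force: [-8.3, -15.8, 7.3]
opening: 0.033
grip_force: 63.2
t: 16.9
tool_pos: [0.5762, -0.0612, 0.0259]
tool_rot: [3.115, 0.303, -0.002]
contact_force: [-6.8, -19.7, 7.1]
opening: 0.0333
grip_force: 63.1
```

```bash
python3 -m handwheel '[[[0,0,0],[0,0,0]],[[0,0,0],[0,0,0]],[[0,0.2,0],[0,0,0]]]' -0.1; python3 -m handwheel '[[[-0.1,0.2,-2],[0,0,0]],[[-0.1,0.2,-6],[0,0,0]],[[-0.1,0.2,-10],[0,0,0]],[[-0.1,0.2,-10],[0,0,0]]]'>/dev/null; python3 p.py .4154 .3206 .12 9.5
```

```text
t: 17.27
tool_pos: [0.5765, -0.0565, 0.0241]
tool_rot: [-3.127, -0.305, -0.0]
contact_force: [-0.2, -0.2, 0.4]
opening: 0.047
grip_force: 0.0
t 17.77 pos [ 0.58 -0.06  0.13] yaw 11.13 F [ 0.7 -0.2 -0.4] open 0.0472 grip 0.0
[-8.75, -40.48, 0.8] [0.004, -0.01, 0.028]
```

```bash
python3 -m handwheel '[[[-6.4,-29,0],[0,0,0.028]],[[-6.4,-29,0],[0,0,0.028]],[[-6.4,-29,0],[0,0,0.028]],[[-6.4,-29,0],[0,0,0.028]],[[-6.4,-29,0],[0,0,0.028]]]' -0.7 >/dev/null;python3 -m handwheel '[[[-2.4,-11,1],[0,0,0]],[[-2.4,-11.3,3],[0,0,0]],[[-2.4,-11.3,5],[0,0,0]],[[-2.4,-11.3,5],[0,0,0]]]' >/dev/null; python3 p.py .4154 .3206 .016 9.5
python3 - <<'E'
from h import *
for c in('top','side'):
  a=ctrl.get_image(c); cv2.imwrite(f'pics/{c}3.png',a)
  print(c,[(round(p['score'],2),np.round(at(c,p['position'],.008),3)) for p in ctrl.landmark_of(c,'base_1')[:5]])
b=cv2.imread('pics/side3.png')[140:290,180:380]; cv2.imwrite('pics/s3c.png',cv2.resize(b,(800,600),interpolation=2))
E
```

```text
t 18.9 pos [0.41 0.32 0.07] yaw 9.59 F [ 0.2 -0.1 -0.3] open 0.0722 grip 0.0
[0.3, -0.0, 5.6] [0.002, 0.005, 0.002]
top [(0.94, array([ 0.57 , -0.061,  0.008])), (0.84, array([0.564, 0.033, 0.008])), (0.48, array([0.412, 0.324, 0.008])), (0.4, array([0.551, 0.036, 0.008]))]
side [(0.92, array([0.555, 0.031, 0.008])), (0.77, array([ 0.575, -0.065,  0.008])), (0.64, array([0.416, 0.315, 0.008]))]
```

View pics/s3c.png

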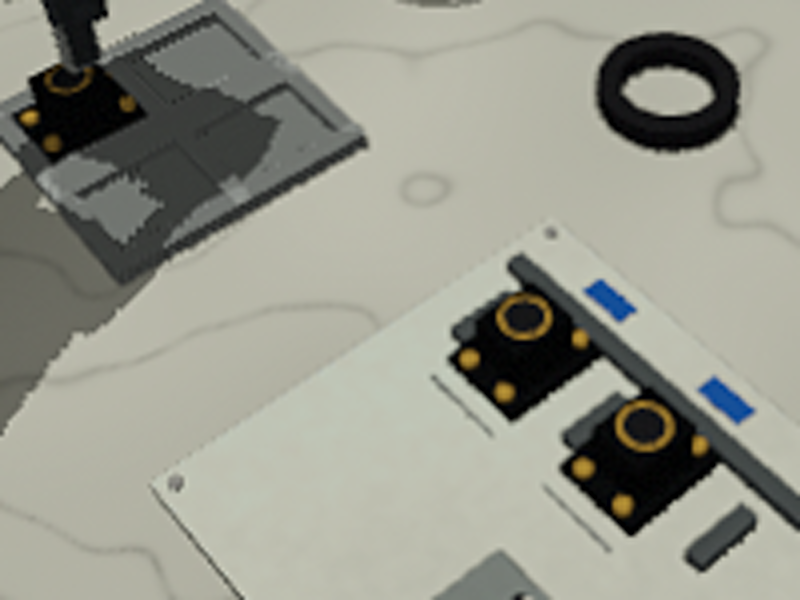

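Both placed bases look home (crop 525,360 and 640,470). Now the third.

```bash
python3 -m handwheel '[[[0.15,0,3],[0,0,0]],[[0.15,0,5.5],[0,0,0]],[[0.15,0,5.5],[0,0,0]]]'; python3 -m handwheel '[[[0,0,0],[0,0,0]],[[0,0,0],[0,0,0]],[[0,0,0],[0,0,0]],[[0,0,0],[0,0,0]],[[0,0,0],[0,0,0]]]' 1 60; python3 -m handwheel '[[[0,0,0],[0,0,0]],[[0,0,-3],[0,0,0]],[[0,0,-8],[0,0,0]],[[0,0,-8.5],[0,0,0]],[[0,0,-8.5],[0,0,0]]]';  python3 p.py .5823 -.1579 .1 11.1
```

```text
t: 19.48
tool_pos: [0.4156, 0.3197, 0.018]
tool_rot: [3.13, 0.258, -0.005]
contact_force: [-1.1, -0.3, 0.2]
opening: 0.0727
grip_force: 0.0
t: 20.1
tool_pos: [0.4179, 0.3218, 0.0212]
tool_rot: [-3.129, -0.26, -0.005]
contact_force: [0.1, -1.1, 5.9]
opening: 0.0328
grip_force: 61.7
t: 20.72
tool_pos: [0.4161, 0.3208, 0.1039]
tool_rot: [3.131, 0.26, -0.0]
contact_force: [0.3, -0.3, -2.1]
opening: 0.0326
grip_force: 62.4
t 20.73 pos [0.42 0.32 0.1 ] yaw 9.5 F [ 0.3 -0.3 -2.1] open 0.0326 grip 62.4
[8.49, 49.95, 0.39] [0.0, 0.0, -0.028]
```

```bash
python3 -m handwheel '[[[4.5,28,0],[0,0,-0.028]],[[4.5,28,0],[0,0,-0.028]],[[4.5,28,0],[0,0,-0.028]],[[4.5,28,0],[0,0,-0.028]],[[4.5,28,0],[0,0,-0.028]]]'>/dev/null; python3 -m handwheel '[[[3.4,22,0],[0,0,0]],[[3.4,22,0],[0,0,0]],[[3.4,22,0],[0,0,0]],[[3.4,22,0],[0,0,0]],[[3.4,22,0],[0,0,0]]]';python3 p.py .5823 -.1579 .034 11.1
```

```text
t: 21.98
tool_pos: [0.5816, -0.159, 0.1014]
tool_rot: [-3.126, -0.298, 0.006]
contact_force: [-0.2, 0.0, -2.0]
opening: 0.0327
grip_force: 62.3
t 21.98 pos [ 0.58 -0.16  0.1 ] yaw 10.91 F [-0.2  0.  -2. ] open 0.0327 grip 62.3
[0.11, -0.08, 6.74] [-0.002, 0.004, -0.003]
```

```bash
python3 -m handwheel '[[[0,0,4],[0,0,-0.003]],[[0,0,6],[0,0,-0.003]],[[0,0,6.8],[0,0,-0.003]],[[0,0,6.8],[0,0,-0.003]]]';python3 -m handwheel '[[[0,0,0.2],[0,0,0]],[[0,0,0.3],[0,0,0]],[[0,0,0.3],[0,0,0]]]'
```

```text
t: 22.48
tool_pos: [0.5823, -0.1565, 0.0357]
tool_rot: [-3.126, -0.31, 0.002]
contact_force: [0.1, -0.6, -1.4]
opening: 0.0327
grip_force: 62.4
t: 22.85
tool_pos: [0.5831, -0.1573, 0.0338]
tool_rot: [3.126, 0.308, 0.001]
contact_force: [-0.7, -0.1, -2.5]
opening: 0.0332
grip_force: 62.4
```

```bash
python3 -m handwheel '[[[0,0,0.2],[0,0,0]],[[0,0,0.4],[0,0,0]],[[0,0,0.4],[0,0,0]],[[0,0,0.4],[0,0,0]]]'
```

```text
t: 23.35
tool_pos: [0.5828, -0.1572, 0.0293]
tool_rot: [3.126, 0.309, 0.0]
contact_force: [-1.2, 0.0, 0.1]
opening: 0.0327
grip_force: 62.4
```

```bash
python3 -m handwheel '[[[0,0,0.1],[0,0,0]],[[0.5,0,0.1],[0,0,0]],[[0.8,0,0.1],[0,0,0]],[[0.8,0,0.1],[0,0,0]]]'; python3 -m handwheel '[[[0.2,0,0],[0,0,0]],[[0.2,0,0],[0,0,0]]]';python3 -m handwheel '[[[0.2,0,0],[0,0,0]],[[0.2,0,0],[0,0,0]]]'
```

```text
t: 23.85
tool_pos: [0.5912, -0.1562, 0.0293]
tool_rot: [3.125, 0.309, 0.001]
contact_force: [-1.9, -0.6, 5.3]
opening: 0.0328
grip_force: 63.3
t: 24.1
tool_pos: [0.5929, -0.1559, 0.0293]
tool_rot: [3.125, 0.309, 0.0]
contact_force: [-4.4, -2.5, 5.4]
opening: 0.0328
grip_force: 63.2
t: 24.35
tool_pos: [0.5948, -0.1555, 0.0293]
tool_rot: [3.125, 0.309, 0.0]
contact_force: [-3.6, -1.3, 6.2]
opening: 0.0328
grip_force: 63.2
```

```bash
python3 -m handwheel '[[[0.2,0,0],[0,0,0]],[[0.2,0,0],[0,0,0]]]';python3 -m handwheel '[[[0.15,0,0],[0,0,0]],[[0.15,0,0],[0,0,0]]]'
```

```text
t: 24.6
tool_pos: [0.596, -0.1553, 0.0293]
tool_rot: [3.125, 0.309, -0.003]
contact_force: [-6.0, -2.2, 6.3]
opening: 0.033
grip_force: 63.5
t: 24.85
tool_pos: [0.5961, -0.1553, 0.0294]
tool_rot: [3.125, 0.309, -0.009]
contact_force: [-13.0, -2.4, 11.5]
opening: 0.0328
grip_force: 64.1
```

```bash
python3 -m handwheel '[[[-0.05,-0.3,0],[0,0,0]],[[-0.05,-0.6,0],[0,0,0]],[[-0.05,-0.8,0],[0,0,0]],[[-0.05,-0.8,0],[0,0,0]]]'; python3 -m handwheel '[[[0,-0.2,0],[0,0,0]],[[0,-0.2,0],[0,0,0]]]'; python3 -m handwheel '[[[0,-0.2,0],[0,0,0]],[[0,-0.2,0],[0,0,0]]]'
```

```text
t: 25.35
tool_pos: [0.5952, -0.1502, 0.0295]
tool_rot: [3.12, 0.307, -0.004]
contact_force: [-7.8, -10.7, 7.2]
opening: 0.0326
grip_force: 63.4
t: 25.6
tool_pos: [0.5949, -0.1483, 0.0295]
tool_rot: [3.12, 0.307, -0.004]
contact_force: [-8.0, -10.7, 6.6]
opening: 0.0329
grip_force: 63.4
t: 25.85
tool_pos: [0.5947, -0.1473, 0.0296]
tool_rot: [3.118, 0.307, -0.003]
contact_force: [-7.1, -13.4, 4.9]
opening: 0.033
grip_force: 63.2
```

```bash
python3 -m handwheel '[[[0,-0.15,0],[0,0,0]],[[0,-0.15,0],[0,0,0]]]'; python3 -m handwheel '[[[0,-0.15,0],[0,0,0]],[[0,-0.15,0],[0,0,0]]]'
```

```text
t: 26.1
tool_pos: [0.5947, -0.1472, 0.0296]
tool_rot: [3.115, 0.306, -0.002]
contact_force: [-5.7, -17.4, 3.3]
opening: 0.0329
grip_force: 63.1
t: 26.35
tool_pos: [0.5947, -0.1471, 0.0297]
tool_rot: [3.112, 0.306, -0.001]
contact_force: [-4.7, -22.4, 3.1]
opening: 0.0326
grip_force: 63.0
```

```bash
python3 -m handwheel '[[[0,0,0],[0,0,0]],[[0,0,0],[0,0,0]],[[0,0.2,0],[0,0,0]]]' -0.1; python3 -m handwheel '[[[-0.1,0.2,-2],[0,0,0]],[[-0.1,0.2,-7],[0,0,0]],[[-0.1,0.2,-13],[0,0,0]],[[-0.1,0.2,-18],[0,0,0]],[[-0.1,0.2,-18],[0,0,0]]]'>/dev/null; python3 -m handwheel '[[[-13,26,-3],[0,0,0]],[[-13,26,-3],[0,0,0]],[[-13,26,-3],[0,0,0]],[[-13,26,-3],[0,0,0]],[[-13,26,-3],[0,0,0]]]' -1
python3 - <<'E'
from h import *
np.set_printoptions(precision=4,suppress=True)
L={}
for c in('top','side'):
  a=ctrl.get_image(c); cv2.imwrite(f'pics/{c}4.png',a)
  print(c,[(round(p['score'],2),np.round(at(c,p['position'],.012),3)) for p in ctrl.landmark_of(c,'base_1')[:5]])
  L[c]=ctrl.landmark_of(c,'selector_grip')[0]; print(L[c],at(c,L[c]['position'],.072))
print(lsq2(ray('top',L['top']['position']),ray('side',L['side']['position'])))
b=cv2.imread('pics/side4.png')[170:350,240:480]; cv2.imwrite('pics/s4c.png',cv2.resize(b,(800,600),interpolation=2))
b=cv2.imread('pics/top4.png')[170:300,300:473]; cv2.imwrite('pics/t4c.png',cv2.resize(b,(798,600),interpolation=2))
E
```

```text
t: 26.72
tool_pos: [0.595, -0.141, 0.0281]
tool_rot: [-3.126, -0.309, -0.001]
contact_force: [0.7, 0.1, 0.6]
opening: 0.0471
grip_force: 0.0
t: 27.98
tool_pos: [0.5165, -0.4258, 0.238]
tool_rot: [-3.126, -0.307, 0.0]
contact_force: [0.3, 0.6, -0.1]
opening: 0.0857
grip_force: 0.0
top [(0.88, array([ 0.586, -0.151,  0.012])), (0.87, array([0.563, 0.033, 0.012])), (0.77, array([ 0.572, -0.067,  0.012])), (0.4, array([ 0.606, -0.235,  0.012])), (0.17, array([ 0.455, -0.128,  0.012]))]
{'position': [384.3, 258.8], 'score': 0.62} [ 0.4532 -0.1221  0.072 ]
side []
{'position': [305.9, 301.1], 'score': 0.61} [ 0.4572 -0.1355  0.072 ]
(array([ 0.4582, -0.1263,  0.0515]), np.float64(0.007012539477975358))
```

View pics/s4c.png

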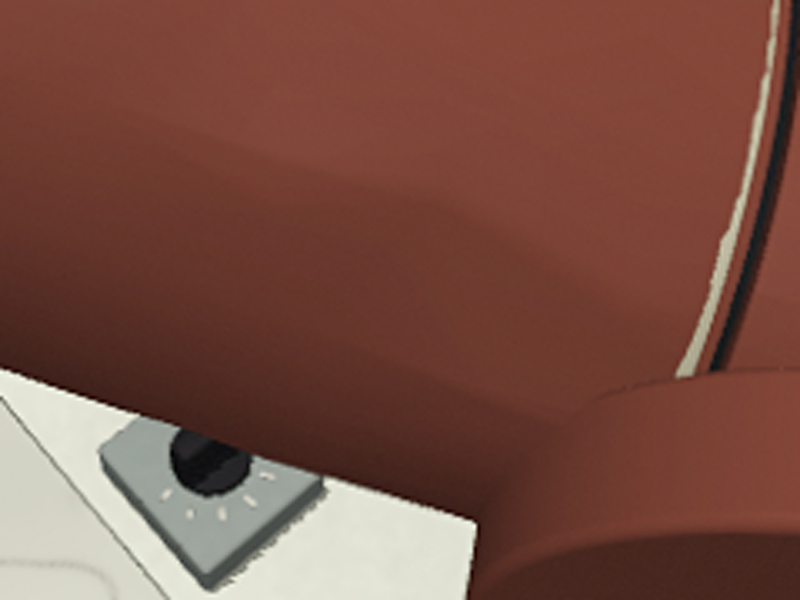

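View pics/t4c.png

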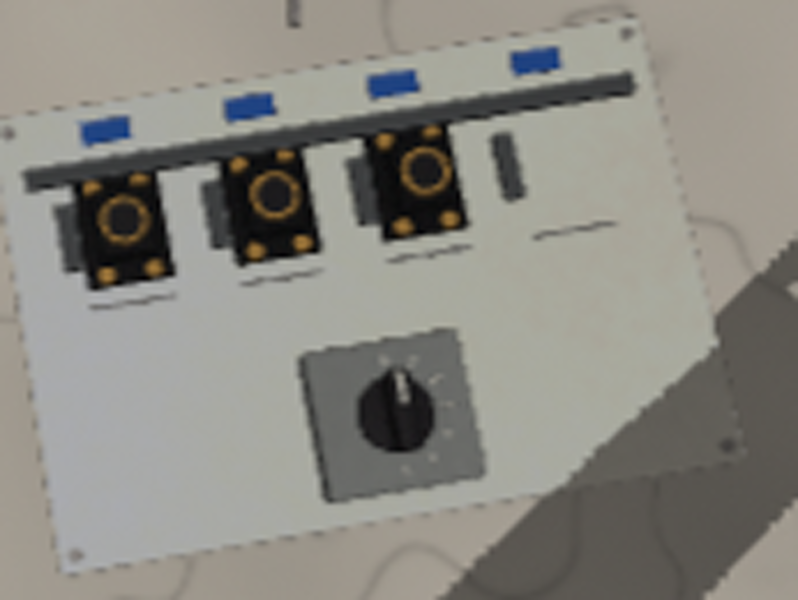

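All three bases are home in the top view, with even spacing and touching the fence and stops. Next is the knob's position.

```bash
python3 - <<'E'
from h import *
np.set_printoptions(precision=4,suppress=True)
f=lambda p:np.array(p)*[173/798,130/600]+[300,170]
print('skirt top',at('top',f((397,410)),.05)); print('line tip',at('top',f((400,368)),.08),at('top',f((404,402)),.08))
cs=[at('top',f(p),.042)[:2] for p in[(307,353),(457,329),(485,474),(332,500)]]; print(np.array(cs),np.mean(cs,0),[np.linalg.norm(cs[i]-cs[i-1]) for i in range(4)])
g=lambda p:np.array(p)*.4+[140,140]
cs=[at('side',g(p),.042)[:2] for p in[(414,345),(494,425),(408,503),(325,412)]]; print(np.array(cs),np.mean(cs,0),[np.linalg.norm(cs[i]-cs[i-1]) for i in range(4)])
print('side skirt',at('side',g((408,416)),.05), 'bar', at('side',g((410,408)),.08))
E
python3 p.py .458 -.1275 .16 11.1
```

```text
skirt top [ 0.455  -0.1301  0.05  ]
line tip [ 0.4752 -0.127   0.08  ] [ 0.457 -0.129  0.08 ]
[[ 0.486  -0.0809]
 [ 0.5023 -0.1659]
 [ 0.4219 -0.1801]
 [ 0.405  -0.0949]] [ 0.4538 -0.1304] [np.float64(0.08224208119822612), np.float64(0.0865377059017992), np.float64(0.08162027120974058), np.float64(0.08679635853577226)]
[[ 0.4858 -0.0831]
 [ 0.503  -0.1651]
 [ 0.425  -0.1825]
 [ 0.4062 -0.0975]] [ 0.455  -0.1321] [np.float64(0.08089131331272054), np.float64(0.08385328589765126), np.float64(0.07990923713465485), np.float64(0.0870003193776202)]
side skirt [ 0.4532 -0.1325  0.05  ] bar [ 0.4509 -0.1405  0.08  ]
t 28.27 pos [ 0.52 -0.42  0.24] yaw 11.34 F [0.3 1.2 0.3] open 0.0855 grip 0.0
[-0.06, -30.1, 7.8] [-0.002, 0.0, 0.004]
```

```bash
python3 -m handwheel '[[[0,-27,5],[0,0,0.004]],[[0,-27,5],[0,0,0.004]],[[0,-27,5],[0,0,0.004]],[[0,-27,5],[0,0,0.004]],[[0,-27,5],[0,0,0.004]]]' -0.2 >/dev/null; python3 p.py .455 -.131 .12 11.1; python3 -c "
from h import *
print(np.round(ctrl.get_obs()['q'],2))"
```

```text
t 28.9 pos [ 0.46 -0.15  0.19] yaw 11.32 F [ 1.8 -0.5 -0.2] open 0.0516 grip 0.0
[-0.36, -2.48, 6.68] [-0.002, 0.001, 0.004]
[-0.48 -0.25  1.97  0.    1.42  0.9 ]
```

```bash
python3 -m handwheel '[[[-0.3,-2.3,4],[0,0,0.003]],[[-0.3,-2.3,8],[0,0,0.003]],[[-0.3,-2.3,8],[0,0,0.003]],[[-0.3,-2.3,8],[0,0,0.003]]]' >/dev/null; python3 p.py .455 -.131 .055 11.1
```

```text
t 29.4 pos [ 0.46 -0.14  0.11] yaw 10.93 F [ 0.7 -0.2  0.4] open 0.0515 grip 0.0
[-0.22, -0.66, 5.46] [0.001, -0.002, -0.003]
```

```bash
python3 -m handwheel '[[[-0.2,-0.5,0],[0,0,0]],[[-0.2,-0.5,1],[0,0,0]],[[-0.2,-0.5,1],[0,0,0]]]' >/dev/null; python3 p.py .455 -.131 .055 11.1
python3 - <<'E'
from h import *
a=ctrl.get_image('side'); cv2.imwrite('pics/s5.png',cv2.resize(a[210:360,220:420],(800,600),interpolation=2))
E
```

```text
t 29.77 pos [ 0.45 -0.13  0.1 ] yaw 10.87 F [-0.9 -0.9  0.1] open 0.0514 grip 0.0
[0.12, -0.13, 4.26] [-0.001, 0.001, -0.004]
```

View pics/s5.png

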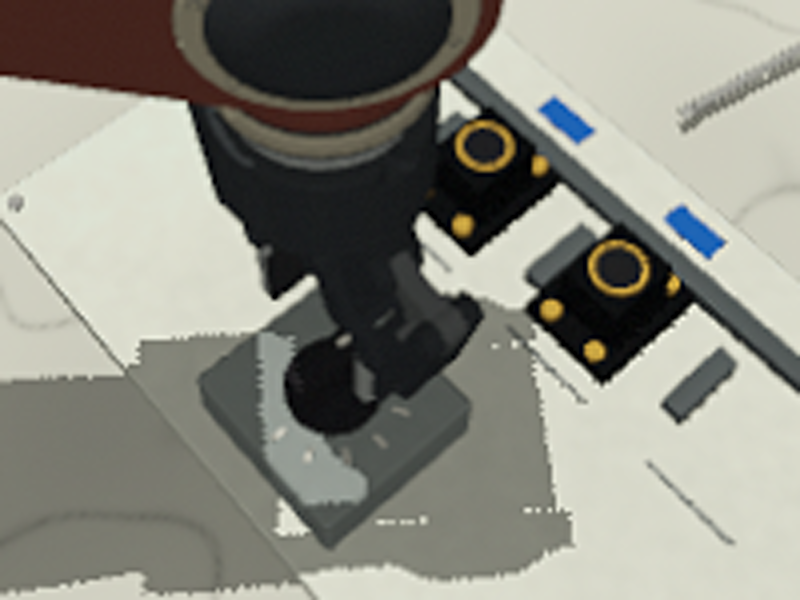

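The open fingers straddle the knob (crop ~335,385), and the bases behind look home. I descend and grip.

```bash
python3 -m handwheel '[[[0.1,-0.1,2],[0,0,-0.003]],[[0.1,-0.1,3.5],[0,0,-0.003]],[[0.1,-0.1,4.1],[0,0,-0.003]],[[0.1,-0.1,4.1],[0,0,-0.003]],[[0.1,-0.1,4.1],[0,0,-0.003]]]'; python3 -m handwheel '[[[0,0,0],[0,0,0]],[[0,0,0],[0,0,0]],[[0,0,0],[0,0,0]],[[0,0,0],[0,0,0]],[[0,0,0],[0,0,0]]]' 1 30; python3 p.py .455 -.131 .055 11.1
```

```text
t: 30.45
tool_pos: [0.4558, -0.1318, 0.0578]
tool_rot: [3.127, 0.302, 0.001]
contact_force: [0.4, -0.2, 0.1]
opening: 0.0512
grip_force: 0.0
t: 31.08
tool_pos: [0.4555, -0.1304, 0.0578]
tool_rot: [-3.124, -0.302, -0.0]
contact_force: [-1.0, 5.0, 4.3]
opening: 0.0134
grip_force: 31.8
t 31.07 pos [ 0.46 -0.13  0.06] yaw 11.04 F [-1.   5.   4.3] open 0.0134 grip 31.8
[-0.06, 0.05, 0.28] [-0.003, -0.0, -0.001]
```

```bash
python3 -m handwheel '[[[0,0,0],[0,0,0.16]],[[0,0,0],[0,0,0.32]],[[0,0,0],[0,0,0.48]],[[0,0,0],[0,0,0.64]],[[0,0,0],[0,0,0.785]]]'; python3 p.py
```

```text
t: 31.7
tool_pos: [0.4552, -0.1311, 0.0578]
tool_rot: [-3.002, 0.923, 0.002]
contact_force: [-3.1, 3.1, 4.4]
opening: 0.0133
grip_force: 31.8
t 31.7 pos [ 0.46 -0.13  0.06] yaw -34.18 F [-3.1  3.1  4.4] open 0.0133 grip 31.8
```

```bash
python3 -m handwheel '[[[0,0,0],[0,0,0.16]],[[0,0,0],[0,0,0.32]],[[0,0,0],[0,0,0.48]],[[0,0,0],[0,0,0.64]],[[0,0,0],[0,0,0.785]]]'; python3 -m handwheel '[[[0,0,0],[0,0,0]],[[0,0,0],[0,0,0]]]';python3 p.py 0.455 -.131 .055 -78.9
```

```text
t: 32.33
tool_pos: [0.4545, -0.1314, 0.0578]
tool_rot: [2.42, -2.001, -0.004]
contact_force: [-4.8, 1.4, 5.9]
opening: 0.0135
grip_force: 32.2
t: 32.58
tool_pos: [0.4545, -0.1314, 0.0578]
tool_rot: [2.425, -1.995, -0.004]
contact_force: [-5.7, 1.8, 7.4]
opening: 0.0137
grip_force: 32.0
t 32.58 pos [ 0.45 -0.13  0.06] yaw -78.89 F [-5.7  1.8  7.4] open 0.0137 grip 32.0
[-0.04, -0.05, 0.28] [0.003, 0.001, 0.0]
```

Exactly 90° turned. I release, rise and check.

```bash
python3 -m handwheel '[[[0,0,0],[0,0,0]],[[0,0,0],[0,0,0]],[[0,0,0],[0,0,0]],[[0,0,0],[0,0,0]]]' -0.2; python3 -m handwheel '[[[0,0,-3],[0,0,0]],[[0,0,-8],[0,0,0]],[[0,0,-13],[0,0,0]],[[0,0,-18],[0,0,0]],[[0,0,-18],[0,0,0]]]'>/dev/null; python3 p.py .25 -.5 .25 -60
```

```text
t: 33.08
tool_pos: [0.4554, -0.1315, 0.0571]
tool_rot: [-2.426, 1.996, 0.0]
contact_force: [-0.1, 0.1, -0.0]
opening: 0.0514
grip_force: 0.0
t 33.7 pos [ 0.46 -0.13  0.24] yaw -78.91 F [-0.3 -0.1 -0.1] open 0.0515 grip 0.0
[32.05, 27.46, -0.74] [-0.007, -0.007, -0.33]
```

```bash
python3 -m handwheel '[[[22,20,0],[0,0,-0.33]],[[22,20,0],[0,0,-0.33]],[[22,20,0],[0,0,-0.33]],[[22,20,0],[0,0,-0.33]],[[22,20,0],[0,0,-0.33]]]'>/dev/null; python3 p.py .22 -.55 .25 -60
```

```text
t 34.33 pos [ 0.3  -0.39  0.24] yaw -60.01 F [ 1.   0.7 -0.4] open 0.0513 grip 0.0
[10.15, 15.11, -1.43] [-0.0, 0.001, -0.0]
```

```bash
python3 -m handwheel '[[[10,15,0],[0,0,0]],[[10,15,0],[0,0,0]],[[10,15,0],[0,0,0]],[[10,15,0],[0,0,0]],[[10,15,0],[0,0,0]]]'
python3 - <<'E'
from h import *
for c in('top','side'):
  a=ctrl.get_image(c); cv2.imwrite(f'pics/{c}6.png',a)
b=cv2.imread('pics/side6.png')[170:350,240:480]; cv2.imwrite('pics/s6c.png',cv2.resize(b,(800,600),interpolation=2))
b=cv2.imread('pics/top6.png')[170:300,300:473]; cv2.imwrite('pics/t6c.png',cv2.resize(b,(798,600),interpolation=2))
E
```

```text
t: 34.95
tool_pos: [0.2217, -0.5464, 0.2357]
tool_rot: [-2.719, 1.57, 0.003]
contact_force: [-0.6, 0.0, -0.6]
opening: 0.0512
grip_force: 0.0
```

View pics/s6c.png

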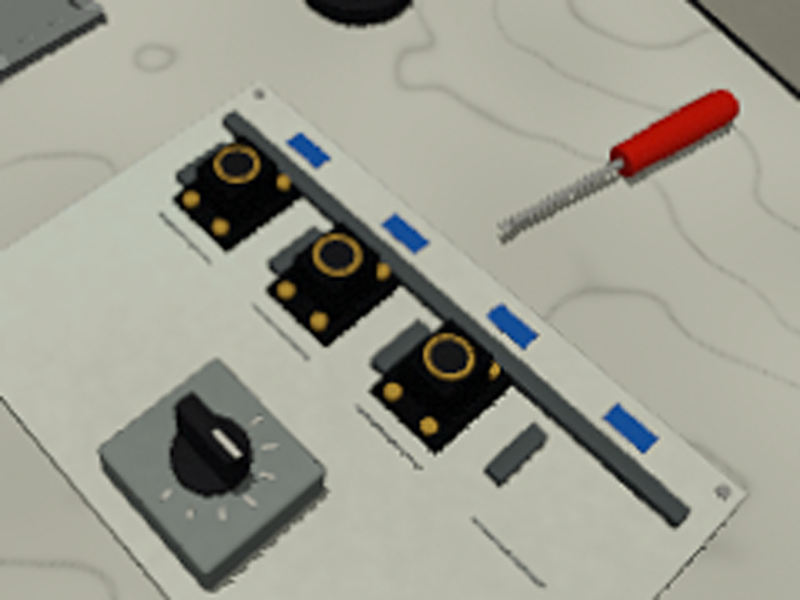

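View pics/t6c.png

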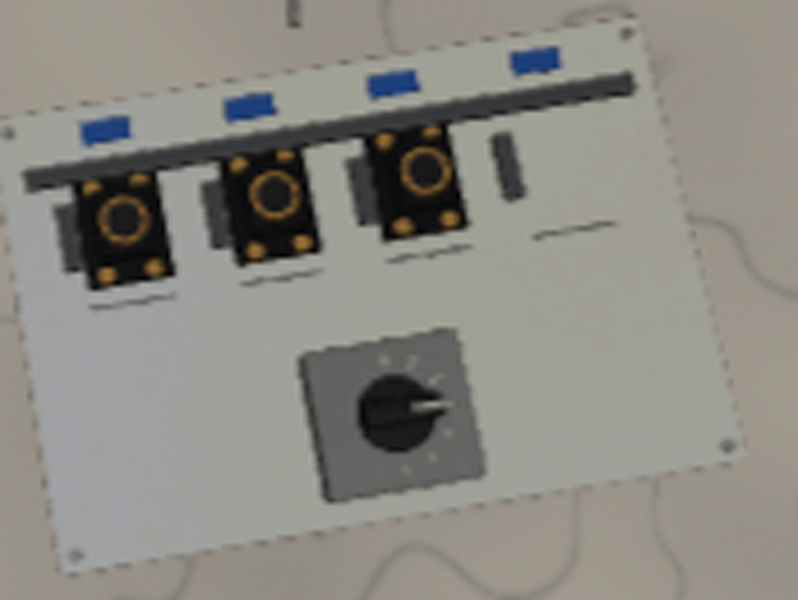

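All three bases are home in bays 1–3, and the knob line points to −y, which is 90° or three clicks. I'm handing in.

```bash
python3 -c "
from station import ctrl
print(ctrl.finish_job())"
```

```text
the job is handed in; nothing more can be done
None
```

I placed the three lampholder bases that were in the tray fully home in bays 1–3, turned the selector exactly three clicks clockwise and handed the job in; the result has not come back.

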